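Open the filter compartment of a down-draught fume box

ROBOT

A 6-joint arm with a two-finger parallel gripper is mounted at the origin on a cart in front of the work surface, level with it; the furniture and walls round the work are solid. World frame = base frame: x ahead of the robot, y to its left, z up, the work surface at z = 0. Lengths are in mm, angles in rad, forces in N, time in s.
With the tool pointing down it reaches from about 400 to 925 mm from the base axis. Payload 12.5 kg.
Tool frame: the origin (TCP) lies at the very end of the fingers, on their centre line; the grasp point (between the pads) lies 19 mm behind it (env.grip_point_offset is the distance from the TCP to the grasp point, in mm); z points along the fingers, y is the direction in which the jaws open and shut (so a half turn about z gives the same grasp; the last joint's range is limited). The gripper opens to 95 mm and grips with 3 to 60 N. Pads are 20 mm wide; open, the fingers measure 119 mm over their backs; the gripper's body (75 mm by 180 mm) begins 59 mm behind the grasp point.
Start: joints at [1.228, 0.491, 1.559, -0, 1.092, -0.106], TCP at [146.602, 607.581, 214.661] pointing down, gripper open.
Joint ranges: [-3.1, 3.1], [-0.84, 2.19], [0.05, 2.79], [-1.13, 4.28], [0.06, 2.93], [-2.69, 2.69]. Speed limits (rad/s): [2.22, 2.22, 2.79, 3.14, 3.14, 3.14].

INTERFACE

Orientations are given as [roll, pitch, yaw] about the fixed x, y, z axes, in that order (R = Rz(yaw) Ry(pitch) Rx(roll)).
In Python, from cell import env gives the robot as it stands.
- The arm moves only by the tool drive_tool, never from a script. Its argument "commands" is a list of rows, each an object of numbers: "dx", "dy", "dz": the shift along the world's x, y, z in mm; "yaw": the turn about the world's z in degrees. In form: [{"dx": .., "dy": .., "dz": .., "yaw": ..}, ...]. A call has 1 to 5 rows; each row shifts and turns the commanded pose from where the row before left it; what a row does not reach is not made up. A row lasts 1/12 s, in which the tool goes at most 41.7 mm and 7.16 degrees, less where a joint would pass 70% of its speed; a pose out of reach is approached as far as the arm can. A call with a gripper value outside its range is refused whole. "grip" is the opening, from 0 (shut) to 1 (fully open), set as the call begins (left out, the last holds). The fingers move at their own pace and stop on an object; the grip force is fixed at half the most. Time passes only in rows, so rows that do not move let the fingers close. It gives the time, the measured TCP pose, the force and the opening at its end, in the units of the state.
- env.state(): the state, without advancing time (a new reading comes with each control period).
- env.read_camera(name): name is "scene" or "top" or "wrist"; returns the picture (480x640x3 uint8, red, green, blue); there is no depth.
- env.calibration(name): a dict with "intrinsics" (3x3 intrinsics, pixels), "rvec" (rotation vector, rad) and "tvec" (3), from world to camera coordinates, as OpenCV has them. Camera axes: x right, y down, z forward; pixel columns grow to the right and rows downward; lengths in mm; the calibration is good to about 2 mm. A picture is of the moment at which its call begins: read the wrist's pose just before it. calibration takes no time and is no camera call; for the wrist camera it gives the pose at the moment of the call.
- env.job_done(): hands the job in, once; it reports no verdict.
Trained networks look in the newest picture that a camera, given by its name, has taken for a name from the list of things; names that differ only in an ending like _2 or _b are one class to them, and where a whole thing is asked for, a point or a joint stands for the part that bears it (a point fixed in the world has none). Each returns a list of dicts, best first, with "conf" (0 to 1); they miss things now and then, are a little off and sometimes report something else, mostly with a low value. They report only what shows in the picture. A call takes as long as a camera call. They do not tell look-alikes from the thing itself.
- env.trace(query, camera): "pixels" (480x640 bool, what is visible of it) and "pixel" ([column, row] in pixels, amid what is visible of it).
- env.place_of(query, camera): "pixel" ([column, row] in pixels: a listed point, or the origin of a listed thing).
The state is a dict: "t": time; "joints": joint angles; "qvel": joint speeds; "tau": joint torques, N m; "eef_pos": TCP position; "tcp_rot": TCP orientation; "ft_force": force on the tool from outside, world axes, zero at the start; "moment": the same for the moment, N m; "opening": opening from 0.0 (shut) to 1.0 (fully open).
Only numpy, scipy, OpenCV 4.12 (cv2) and the standard library are available. Lean on these libraries where they do the work, as an engineer would, in place of code of your own. Each camera call takes 0.05 s, during which the arm holds its last target.

TASK

The filter of the little down-draught fume box is due for a change: open its compartment. Press the snap tab on the front of the box down until the slotted lid springs free, then push the lid, which has a thumb ledge across it, along its guides away from the tab, all the way back to the stop, so that the whole filter lies bare. Only press and push: do not lift the lid, keep the fingers off the filter, and leave the scraper, the mould and the eraser where they lie.

Things in the scene. Friction and masses are not known exactly. Their poses are not given: they have to be found in the camera images.
- fume_box: Low grey plastic box fixed to the bench, 232 (x) by 140 (y) mm, 64 high at its side cheeks. Origin: centre of underside, z up; x points from the tab end (towards the robot) to the stop, the way the lid opens. Front block x -112 to -74, top z 59. Behind it the lid slides on a deck at z 54 between guides at y +-58, held down by lips (z 60.5 to 64) that reach in to y +-52 all along.
- opening (a point): Centre of the filter opening under the lid, at fume_box (-20, 0, 54) mm, fixed to the box: the opening is 60 mm (x, from -50 to +10) by 88 mm (y). A slot 18 mm wide for the lid's lug runs along y = 0 through the deck on both sides of it.
- end_stop (a point): Middle of the end stop's face at fume_box (108, 0, 59) mm, fixed to the box: a low wall across the guides, top at z = 64 mm. The lid's far edge meets it after 88 mm of travel.
- snap_tab (a joint): Snap tab, m: 0 up (latched), 0.007 fully down. Spring 0.9 to 2.4 N plus about 2 N friction. Up, its barb blocks the lid; from about 0.005 on it lets go and a spring plunger pushes the lid 6 mm on. The lid's lug then keeps the let-go tab down (about 0.005) until the lid has travelled some 14 mm; after that it springs back to 0.
- tab_top (a point): Centre of the snap tab's top, moving with it: a black button 22 (fume_box x) by 46 mm (y) with three fine ridges, at fume_box (-93, 0, 69) mm when up. It stands 10 mm proud of the front block when up, 3 mm when fully pressed. Pressed straight down.
- filter_lid: Slotted aluminium lid: a loose plate 92 (x) by 112 (y) by 5 mm, 0.13 to 0.25 kg, captive in the guides. Origin: centre of its underside, axes as fume_box. Origin at fume_box (-26, 0, 54) mm shut, x = -20 sprung free, x = +62 at the stop; the opening is wholly bare from x = +56 on. A lug 12 mm wide hangs 10 mm down at its tab end.
- ledge (a point): Middle of the upright face of the lid's thumb ledge, at lid (16, 0, 10) mm. The ledge runs straight across the lid, 90 mm long (y); its face looks to the tab (-x) and rises from the lid's flat top (lid z 5) to z 15; behind, it slopes away. From the tab's edge to the face: 72 mm when shut, clear for fingers. The push takes 1 to 5 N.
- filter: Pleated filter cassette in the well under the lid, fixed, top at fume_box z = 36 mm; fingers must not touch it. Origin and axes are the fume box's.
- wax_scraper: Bystander: slim metal wax scraper, 147 mm long (its y), 10 mm thick, lying at the left (+y) of the box. Origin: centre of its underside.
- mould: Bystander: teal rubber mould block, 56 x 80 x 24 mm, lying at the right (-y) of the box. Origin: centre of its underside.
- eraser: Bystander: black eraser, 19 x 45 x 13 mm, lying in front of the tab end of the box. Origin: centre of its underside.
Mind the look-alikes: they are no part of the job. There is more than one size of the filter_lid; the one meant has the size given above.

How it is judged:
By the outcome, as a careful person would: the job done as asked, in the order asked, and still so for the second after the job is handed in, with the robot touching nothing.
It also fails if it takes over 38 s, if anything falls off the work surface, if the arm or the gripper's body presses on something with over 40 N, if the wrist force passes 120 N, or if a joint passes its speed limit or range.

## Working session

There is one attempt and no reset: what is moved stays moved. The work goes in short steps, Python scripts to look and compute and a tool call to move; the robot and the scene stay as the last step left them, time stands still between calls to the robot, and variables do not carry over. Pictures are saved under pics/ and viewed, and the job is handed in when it is done.

Besides the shell and the picture viewer there is one more tool, called after "Request:" as a command line: name --argument value ..., lists and objects as JSON in quotes. drive_tool: Moves the arm, as the interface text tells. Its arguments: {"type":"object","properties":{"commands":{"type":"array"},"grip":{"type":"number"}},"required":["commands"]}

```bash
mkdir -p pics
cat > h.py <<'E'
import numpy as np, cv2
from cell import env
def cal(n):
    c=env.calibration(n); return np.array(c["intrinsics"],float),np.array(c["rvec"],float),np.array(c["tvec"],float)
def ray(px,c,z):
    K,r,t=c; R=cv2.Rodrigues(r)[0]; o=-R.T@t.reshape(3)
    d=R.T@np.linalg.inv(K)@np.array([px[0],px[1],1.0]); return o+d*(z-o[2])/d[2]
def proj(P,c):
    return cv2.projectPoints(np.array(P,float).reshape(-1,1,3),c[1],c[2],c[0],None)[0].reshape(-1,2)
def save(n,im): cv2.imwrite("pics/"+n,cv2.cvtColor(im,cv2.COLOR_RGB2BGR))
E
python3 - <<'E'
from h import *
s=env.state();print(s)
for n in("top","scene"):
    save(n+"0.png",env.read_camera(n)); c=cal(n)
    for q,z in(("fume_box",0),("tab_top",69),("ledge",64),("filter_lid",54),("opening",54),("end_stop",59),("eraser",0),("mould",0),("wax_scraper",0)):
        for d in env.place_of(q,n)[:3]: print(n,q,round(d["conf"],2),np.round(d["pixel"]),np.round(ray(d["pixel"],c,z)))
E
```

```text
{'t': 0.0, 'joints': array([ 1.22839537e+00,  4.91548536e-01,  1.55946097e+00,  1.95819931e-05,
        1.09167684e+00, -1.05628812e-01]), 'qvel': array([ 0.00110397,  0.00021785,  0.00151019, -0.00072864, -0.00033758,
        0.00094521]), 'tau': array([-3.79667063e-04, -6.12640429e+01, -2.58184755e+01,  6.91780611e-02,
        4.82597400e-02, -1.01896030e-04]), 'eef_pos': array([146.51246681, 607.3344657 , 214.06462338]), 'tcp_rot': array([-3.14050689e+00, -1.32581015e-04,  2.90481140e+00]), 'ft_force': array([ 0.80658354, -0.61226015,  0.42839867]), 'moment': array([ 0.02462509, -0.00288795,  0.02176497]), 'opening': 1.0008340421022868}
top fume_box 0.89 [300. 229.] [577. 103.   0.]
top tab_top 0.72 [322. 272.] [491.  60.  69.]
top ledge 0.74 [404. 261.] [510. -93.  64.]
top ledge 0.6 [298. 227.] [574. 104.  64.]
top filter_lid 0.65 [305. 239.] [553.  91.  54.]
top filter_lid 0.58 [405. 254.] [523. -96.  54.]
top opening 0.79 [305. 237.] [556.  92.  54.]
top opening 0.59 [304. 230.] [570.  93.  54.]
top end_stop 0.73 [274. 180.] [666. 149.  59.]
top eraser 0.56 [317. 304.] [427.  69.   0.]
top mould 0.58 [350. 194.] [647.   1.   0.]
top wax_scraper 0.7 [255. 257.] [522. 193.   0.]
scene fume_box 0.64 [305. 292.] [575. 100.   0.]
scene fume_box 0.19 [308. 264.] [608.  44.   0.]
scene tab_top 0.75 [363. 262.] [497.  54.  69.]
scene tab_top 0.17 [301. 237.] [611.  56.  69.]
scene ledge 0.79 [310. 263.] [567.  96.  64.]
scene ledge 0.6 [396. 232.] [488. -39.  64.]
scene filter_lid 0.91 [389. 235.] [499. -39.  54.]
scene filter_lid 0.79 [320. 271.] [550.  93.  54.]
scene opening 0.46 [398. 315.] [408. 109.  54.]
scene opening 0.33 [320. 271.] [551.  93.  54.]
scene opening 0.33 [309. 263.] [575.  87.  54.]
scene eraser 0.85 [396. 315.] [428.  68.  -0.]
scene mould 0.6 [304. 237.] [652. -11.   0.]
scene wax_scraper 0.73 [297. 345.] [525. 198.   0.]
```

View pics/top0.png

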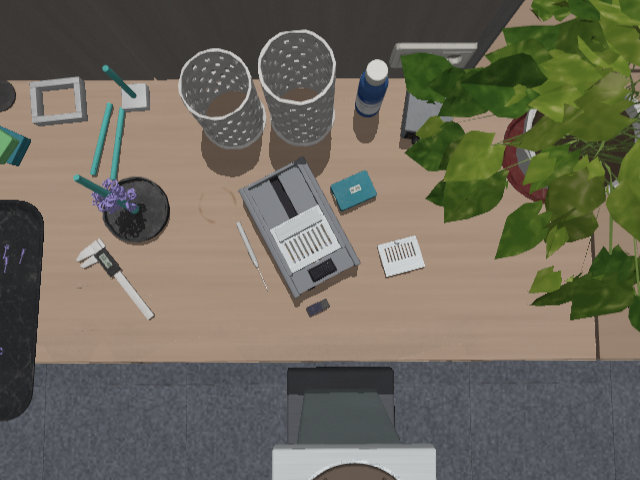

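View pics/scene0.png

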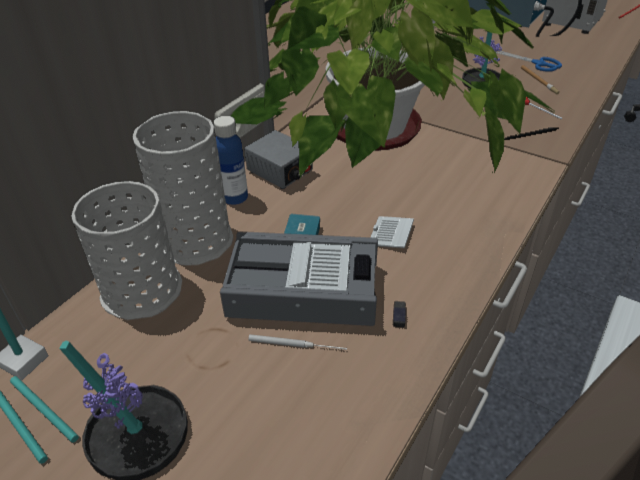

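The box is centred around px (300,229) in the top view, yaw about 27°, with its tab at (322,272). The small look-alike lid is loose at (402,255). I'll move above the tab and close the gripper on the way.

Request:
drive_tool --commands '[{"dx": 20,"dy": -30,"dz": 0,"yaw": 7},{"dx": 20,"dy": -30,"dz": 0,"yaw": 7},{"dx": 20,"dy": -30,"dz": 0,"yaw": 7},{"dx": 20,"dy": -30,"dz": 0,"yaw": 7},{"dx": 20,"dy": -30,"dz": 0,"yaw": 7}]' --grip 0

```text
t: 1.42
eef_pos: [246.9, 456.5, 214.7]
tcp_rot: [3.141, 0.0, -2.763]
ft_force: [0.8, 1.1, 0.2]
opening: 0.708
```

Request:
drive_tool --commands '[{"dx": 20,"dy": -30,"dz": 0,"yaw": 5},{"dx": 20,"dy": -30,"dz": 0,"yaw": 0},{"dx": 20,"dy": -30,"dz": 0,"yaw": 0},{"dx": 20,"dy": -30,"dz": 0,"yaw": 0},{"dx": 20,"dy": -30,"dz": 0,"yaw": 0}]'

```text
t: 1.83
eef_pos: [347.0, 306.5, 214.9]
tcp_rot: [3.141, 0.001, -2.682]
ft_force: [0.3, 1.2, 0.6]
opening: 0.357
```

Request:
drive_tool --commands '[{"dx": 20,"dy": -30,"dz": 0,"yaw": 0},{"dx": 20,"dy": -30,"dz": 0,"yaw": 0},{"dx": 20,"dy": -30,"dz": 0,"yaw": 0},{"dx": 10,"dy": -30,"dz": 0,"yaw": 0},{"dx": 0,"dy": 0,"dz": 0,"yaw": 0}]'

```text
t: 2.25
eef_pos: [418.0, 184.3, 214.7]
tcp_rot: [-3.141, 0.0, -2.685]
ft_force: [-0.2, -0.1, -0.4]
opening: 0.026
```

Request:
drive_tool --commands '[{"dx": 18,"dy": -30,"dz": 0},{"dx": 18,"dy": -30,"dz": 0},{"dx": 18,"dy": -30,"dz": 0},{"dx": 18,"dy": -30,"dz": 0},{"dx": 0,"dy": 0,"dz": 0}]'

```text
invalid input
```

Run:
```python
from h import *
s=env.state();print(s["eef_pos"],s["tcp_rot"])
c=cal("wrist"); im=env.read_camera("wrist"); save("w1.png",im)
for q,z in(("tab_top",69),("ledge",64),("opening",54),("end_stop",59),("filter_lid",54),("fume_box",0)):
        for d in env.place_of(q,"wrist")[:2]: print(q,round(d["conf"],2),np.round(d["pixel"]),np.round(ray(d["pixel"],c,z),1))
for q in("tab_top","filter_lid"):
    for d in env.trace(q,"wrist")[:2]: print(q,round(d["conf"],2),d["pixel"],d["pixels"].sum(),cv2.minAreaRect(cv2.findNonZero(d["pixels"].astype(np.uint8))))
```

```text
[418.02682888 184.2952761  214.70197563] [-3.14087091e+00  1.75612865e-04 -2.68541444e+00]
tab_top 0.7 [125. 238.] [494.7  60.9  69. ]
ledge 0.76 [136. 332.] [570.4  95.1  64. ]
opening 0.83 [144. 321.] [564.1  96.5  54. ]
end_stop 0.33 [166. 311.] [544.2 110.6  59. ]
filter_lid 0.77 [144. 311.] [555.4  93.   54. ]
fume_box 0.96 [166. 308.] [575.9 100.9   0. ]
tab_top 0.85 [123.8, 235.7] 1792 ((125.0, 236.5), (29.0, 64.0), 90.0)
filter_lid 0.98 [13.6, 181.2] 1513 ((11.5, 178.0), (72.0, 23.0), 90.0)
filter_lid 0.85 [130.6, 296.3] 8597 ((131.99996948242188, 296.4999694824219), (131.99996948242188, 76.99998474121094), -0.0)
```

View pics/w1.png

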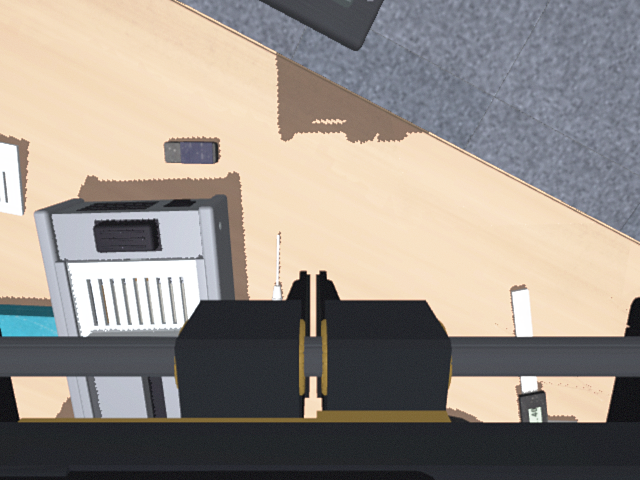

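The wrist view shows the tab at px (125,237) and the box aligned with the tool. Tab at about (495,61), and tab to ledge measures 83 mm as it should.

Request:
drive_tool --commands '[{"dx": 19,"dy": -31,"dz": -10,"yaw": 0},{"dx": 19,"dy": -31,"dz": -10,"yaw": 0},{"dx": 19,"dy": -31,"dz": -10,"yaw": 0},{"dx": 20,"dy": -30,"dz": -10,"yaw": 0},{"dx": 0,"dy": 0,"dz": 0,"yaw": 0}]' --grip 0

```text
t: 3.12
eef_pos: [495.7, 61.5, 173.0]
tcp_rot: [-3.141, -0.001, -2.684]
ft_force: [-0.7, 0.3, 0.1]
opening: 0.007
```

Run:
```python
from h import *
s=env.state();print(s["eef_pos"],s["tcp_rot"],s["ft_force"])
for n in("wrist","top","scene"):
    c=cal(n); im=env.read_camera(n); save(n[0]+"2.png",im)
    for q,z in(("tab_top",69),("ledge",64),("opening",54),("end_stop",59),("filter_lid",54),("fume_box",0)):
        for d in env.place_of(q,n)[:2]: print(n,q,round(d["conf"],2),np.round(d["pixel"]),np.round(ray(d["pixel"],c,z),1))
```

```text
[495.67966311  61.53341844 173.0111872 ] [-3.14135791e+00 -8.00769992e-04 -2.68412314e+00] [-0.73251097  0.31407121  0.09462255]
wrist tab_top 0.64 [310. 234.] [496.1  59.9  69. ]
wrist ledge 0.62 [117. 145.] [499.4 -76.8  64. ]
wrist fume_box 0.76 [311. 316.] [579.7 101.2   0. ]
wrist fume_box 0.28 [362. 136.] [423.4  69.8   0. ]
top ledge 0.77 [297. 231.] [567.7 105.7  64. ]
top ledge 0.75 [403. 262.] [507.3 -91.   64. ]
top end_stop 0.8 [275. 178.] [668.6 147.8  59. ]
top filter_lid 0.59 [403. 252.] [527.1 -94.1  54. ]
top filter_lid 0.57 [305. 240.] [551.8  91.3  54. ]
top fume_box 0.8 [298. 230.] [575.9 108.1   0. ]
scene tab_top 0.28 [297. 347.] [490.1 243.6  69. ]
scene ledge 0.83 [308. 264.] [568.8  98.6  64. ]
scene ledge 0.67 [392. 232.] [493.8 -36.8  64. ]
scene end_stop 0.59 [236. 260.] [672.  147.4  59. ]
scene filter_lid 0.98 [393. 231.] [497.9 -50.6  54. ]
scene filter_lid 0.69 [316. 268.] [558.9  91.6  54. ]
scene fume_box 0.83 [304. 289.] [579.8  95.5   0. ]
```

View pics/w2.png

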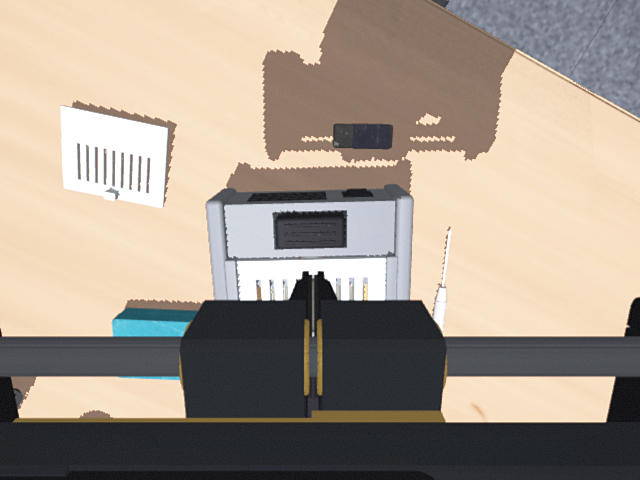

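View pics/s2.png

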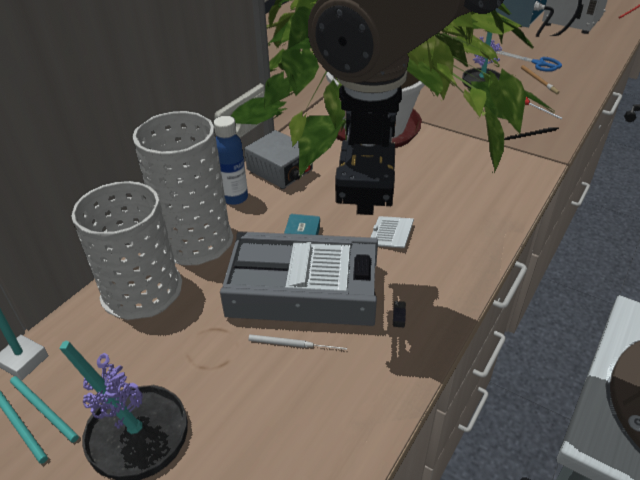

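Request:
drive_tool --commands '[{"dx": 0,"dy": -1,"dz": -30,"yaw": 0},{"dx": 0,"dy": 0,"dz": -30,"yaw": 0},{"dx": 0,"dy": 0,"dz": -25,"yaw": 0},{"dx": 0,"dy": 0,"dz": -12,"yaw": 0},{"dx": 0,"dy": 0,"dz": 0,"yaw": 0}]'

```text
t: 4.58
eef_pos: [492.2, 63.9, 75.3]
tcp_rot: [3.14, -0.004, -2.682]
ft_force: [-0.4, 0.3, 0.3]
opening: 0.004
```

Run:
```python
from h import *
save("w3.png",env.read_camera("wrist"));s=env.state();print(s["eef_pos"],s["ft_force"])
```

```text
[492.88264209  63.93649383  76.79408138] [-0.23952777 -0.56387189  0.15552493]
```

View pics/w3.png

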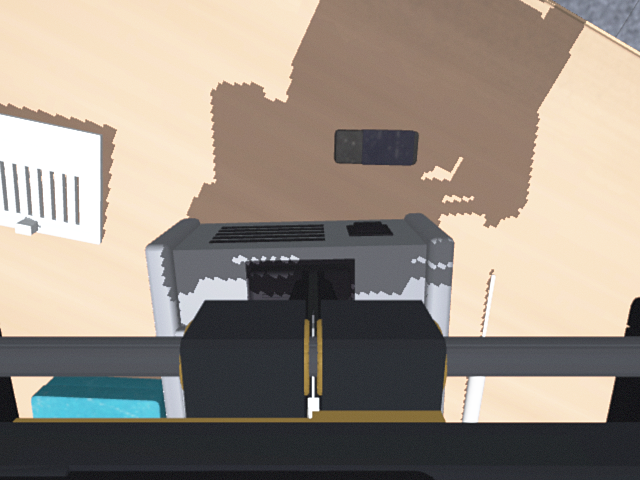

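Request:
drive_tool --commands '[{"dx": 0,"dy": 0,"dz": 0,"yaw": 0},{"dx": 0,"dy": 0,"dz": 0,"yaw": 0}]'

```text
t: 4.8
eef_pos: [493.9, 64.0, 78.7]
tcp_rot: [-3.141, 0.002, -2.682]
ft_force: [0.2, -0.7, 0.9]
opening: 0.006
```

Request:
drive_tool --commands '[{"dx": 2,"dy": -3,"dz": -5,"yaw": 0},{"dx": 0,"dy": 0,"dz": -3,"yaw": 0},{"dx": 0,"dy": 0,"dz": 0,"yaw": 0},{"dx": 0,"dy": 0,"dz": 0,"yaw": 0}]'

```text
t: 5.13
eef_pos: [495.4, 60.9, 69.7]
tcp_rot: [3.141, -0.0, -2.682]
ft_force: [0.4, 0.6, 0.2]
opening: 0.003
```

Request:
drive_tool --commands '[{"dx": 0,"dy": 0,"dz": -2,"yaw": 0},{"dx": 0,"dy": 0,"dz": -2,"yaw": 0},{"dx": 0,"dy": 0,"dz": -1,"yaw": 0},{"dx": 0,"dy": 0,"dz": 0,"yaw": 0}]'

```text
t: 5.47
eef_pos: [495.3, 61.0, 64.4]
tcp_rot: [3.141, -0.0, -2.682]
ft_force: [-0.4, 0.0, -0.1]
opening: 0.005
```

Request:
drive_tool --commands '[{"dx": 0,"dy": 0,"dz": -1,"yaw": 0},{"dx": 0,"dy": 0,"dz": 0,"yaw": 0},{"dx": 0,"dy": 0,"dz": 0,"yaw": 0}]'

```text
t: 5.72
eef_pos: [495.3, 61.0, 63.7]
tcp_rot: [3.141, -0.0, -2.682]
ft_force: [0.2, 0.3, 1.4]
opening: 0.006
```

Run:
```python
from h import *
for i in range(2): print(env.state()["ft_force"],env.state()["eef_pos"]); im=env.read_camera("scene")
save("s4.png",cv2.resize(im[200:350,220:420],None,fx=4,fy=4,interpolation=cv2.INTER_CUBIC))
save("w4.png",env.read_camera("wrist"))
```

```text
[0.18097302 0.34001214 1.41166075] [495.3392807   60.98897352  63.65410197]
[-1.4107123  -0.16811223  2.20933184] [495.33734093  60.98456639  63.68526775]
```

View pics/s4.png

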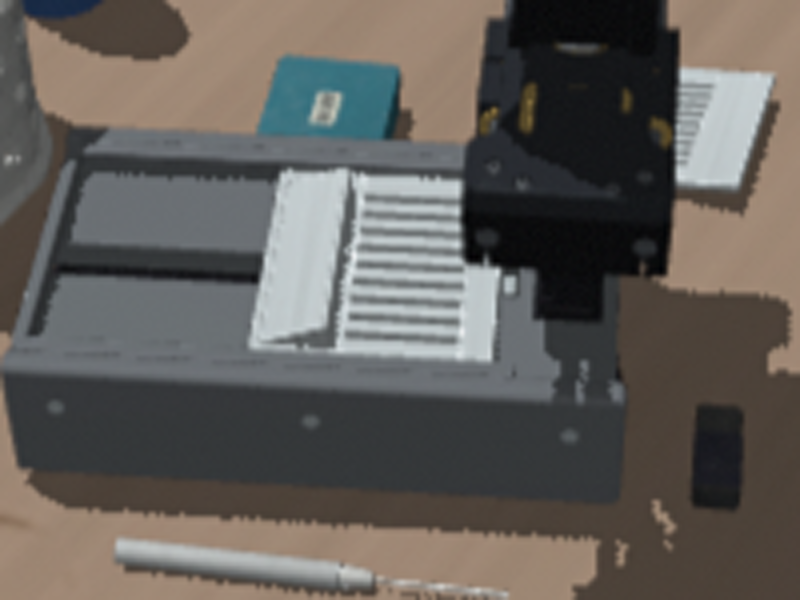

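View pics/w4.png

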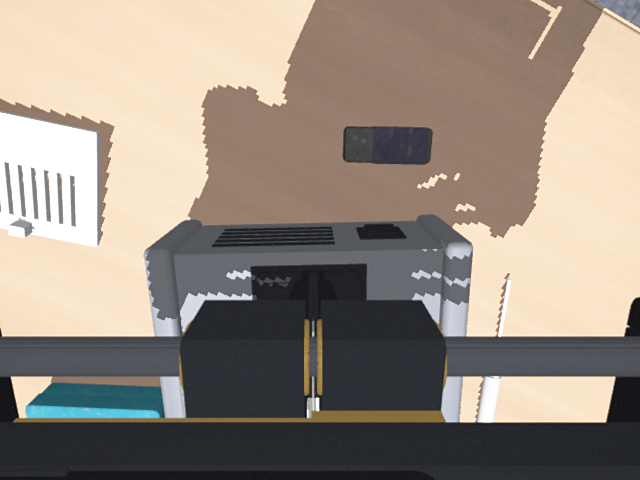

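Run:
```python
import cv2,numpy as np
a=cv2.imread("pics/s2.png")[200:350,220:420];a=cv2.resize(a,None,fx=4,fy=4,interpolation=cv2.INTER_CUBIC)
cv2.imwrite("pics/s2c.png",a)
```

```text
(no output)
```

View pics/s2c.png

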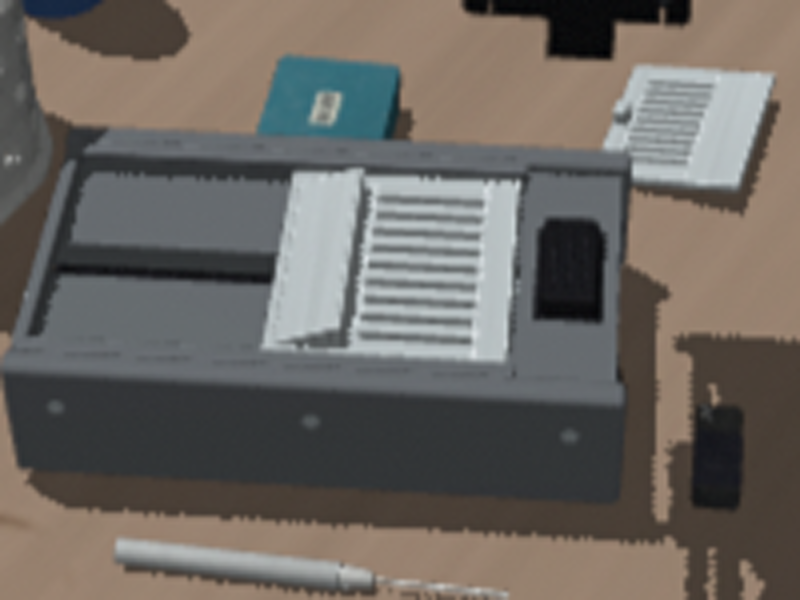

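The lid sprung: its ledge moved ~14 px left in the 4x scene crop and a gap shows at the front block. I'll lift off and go to the front of the ledge.

Request:
drive_tool --commands '[{"dx": 0,"dy": 0,"dz": 12,"yaw": 0},{"dx": 0,"dy": 0,"dz": 14,"yaw": 0},{"dx": 16,"dy": 8,"dz": 4,"yaw": 0},{"dx": 17,"dy": 8,"dz": 0,"yaw": 0},{"dx": 16,"dy": 8,"dz": 0,"yaw": 0}]'

```text
t: 6.28
eef_pos: [545.4, 85.3, 94.3]
tcp_rot: [-3.141, 0.001, -2.682]
ft_force: [-0.2, -0.5, -1.1]
opening: 0.007
```

Request:
drive_tool --commands '[{"dx": 0,"dy": 0,"dz": 0,"yaw": 0},{"dx": 0,"dy": 0,"dz": 0,"yaw": 0}]'

```text
t: 6.45
eef_pos: [544.3, 85.2, 93.3]
tcp_rot: [3.141, -0.0, -2.681]
ft_force: [0.2, -0.7, 0.2]
opening: 0.001
```

Run:
```python
from h import *
s=env.state();print(s["eef_pos"],s["ft_force"],s["t"])
for n in("scene","wrist","top"):
    c=cal(n); im=env.read_camera(n); save(n[0]+"5.png",im)
    for q,z in(("tab_top",64),("ledge",64),("filter_lid",54)):
        for d in env.place_of(q,n)[:2]: print(n,q,round(d["conf"],2),np.round(d["pixel"]),np.round(ray(d["pixel"],c,z),1))
im=cv2.imread("pics/s5.png");cv2.imwrite("pics/s5c.png",cv2.resize(im[200:350,220:420],None,fx=4,fy=4,interpolation=cv2.INTER_CUBIC))
```

```text
[544.27633572  85.18150468  93.32191569] [ 0.23651829 -0.71023491  0.19884703] 6.45
scene tab_top 0.55 [365. 263.] [495.1  51.1  64. ]
scene ledge 0.94 [391. 232.] [494.7 -35.7  64. ]
scene ledge 0.9 [305. 266.] [570.9 104.1  64. ]
scene filter_lid 0.97 [391. 231.] [500.3 -49.1  54. ]
scene filter_lid 0.68 [316. 268.] [559.3  91.3  54. ]
wrist tab_top 0.87 [312. 166.] [496.2  61.2  64. ]
wrist tab_top 0.63 [124. 323.] [611.3   9.8  64. ]
wrist ledge 0.95 [314. 336.] [574.5 101.1  64. ]
wrist ledge 0.73 [46. 52.] [503.7 -64.7  64. ]
wrist filter_lid 0.82 [39. 73.] [514.8 -70.5  54. ]
top ledge 0.78 [405. 259.] [513.3 -95.   64. ]
top ledge 0.67 [273. 178.] [667.8 151.7  64. ]
top filter_lid 0.57 [401. 254.] [522.6 -90.   54. ]
```

View pics/s5c.png

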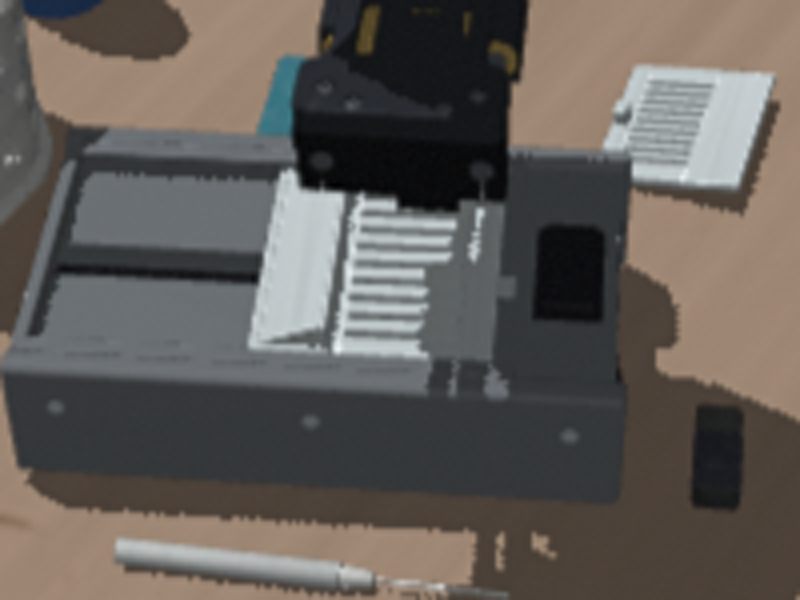

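View pics/w5.png

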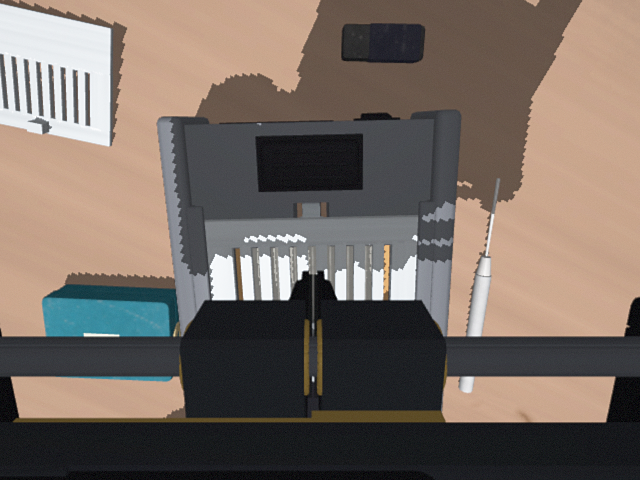

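The tab stays held down (wrist px 310,163), and there is a gap with the lug visible at (312,210). Ledge measured at (574.5,101), predicted (575,100). Lowering in front of it.

Request:
drive_tool --commands '[{"dx": 0,"dy": 0,"dz": -10,"yaw": 0},{"dx": 0,"dy": 0,"dz": -10,"yaw": 0},{"dx": 0,"dy": 0,"dz": -8,"yaw": 0},{"dx": 0,"dy": 0,"dz": -2,"yaw": 0},{"dx": 0,"dy": 0,"dz": 0,"yaw": 0}]'

```text
t: 7.47
eef_pos: [543.9, 85.0, 62.5]
tcp_rot: [3.141, -0.002, -2.682]
ft_force: [0.5, -0.4, 1.0]
opening: 0.008
```

Request:
drive_tool --commands '[{"dx": 0,"dy": 0,"dz": 0,"yaw": 0},{"dx": 0,"dy": 0,"dz": 0,"yaw": 0}]'

```text
t: 7.63
eef_pos: [544.5, 85.0, 63.8]
tcp_rot: [3.142, 0.0, -2.682]
ft_force: [0.3, -0.1, 0.0]
opening: 0.005
```

Request:
drive_tool --commands '[{"dx": 8,"dy": 4,"dz": -1,"yaw": 0},{"dx": 8,"dy": 4,"dz": 0,"yaw": 0},{"dx": 4,"dy": 2,"dz": 0,"yaw": 0},{"dx": 4,"dy": 2,"dz": 0,"yaw": 0},{"dx": 4,"dy": 2,"dz": 0,"yaw": 0}]'

```text
t: 8.05
eef_pos: [572.5, 99.2, 62.7]
tcp_rot: [3.141, -0.001, -2.682]
ft_force: [-2.2, -1.0, 2.9]
opening: 0.004
```

Request:
drive_tool --commands '[{"dx": 6,"dy": 3,"dz": 0,"yaw": 0},{"dx": 6,"dy": 3,"dz": 0,"yaw": 0},{"dx": 6,"dy": 3,"dz": 0,"yaw": 0},{"dx": 4,"dy": 2,"dz": 0,"yaw": 0},{"dx": 0,"dy": 0,"dz": 0,"yaw": 0}]'

```text
t: 8.47
eef_pos: [595.4, 110.4, 62.6]
tcp_rot: [-3.141, 0.001, -2.682]
ft_force: [-0.1, -0.4, 0.3]
opening: 0.002
```

Run:
```python
from h import *
s=env.state();print(s["eef_pos"],s["ft_force"],s["t"])
im=env.read_camera("scene")
save("s6c.png",cv2.resize(im[200:350,220:420],None,fx=4,fy=4,interpolation=cv2.INTER_CUBIC))
```

```text
[595.37821161 110.44991188  62.59755893] [-0.08712846 -0.40895274  0.28633246] 8.4667
```

View pics/s6c.png

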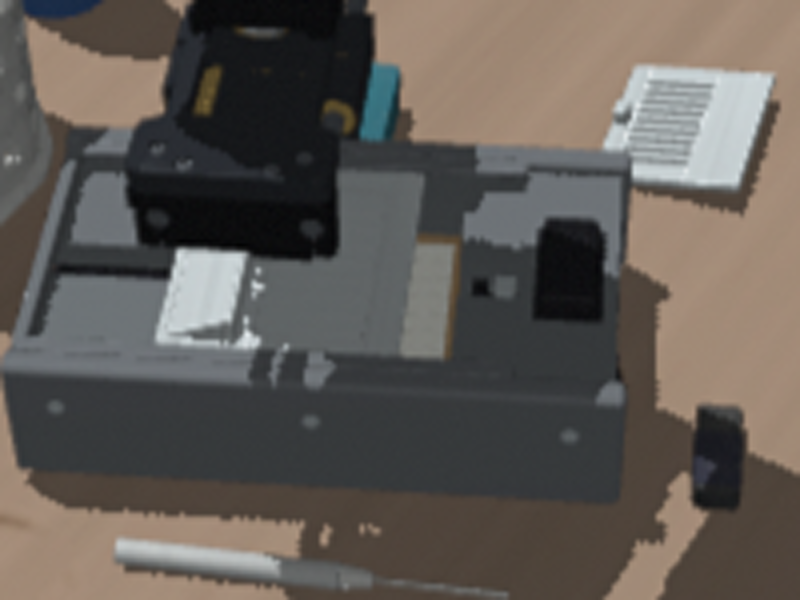

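Lid is sliding, filter edge showing at crop px (430,300), tab back up. I'll keep pushing to the stop.

Request:
drive_tool --commands '[{"dx": 8,"dy": 4,"dz": 0,"yaw": 0},{"dx": 8,"dy": 4,"dz": 0,"yaw": 0},{"dx": 8,"dy": 4,"dz": 0,"yaw": 0},{"dx": 6,"dy": 3,"dz": 0,"yaw": 0},{"dx": 4,"dy": 2,"dz": 0,"yaw": 0}]'

```text
t: 8.93
eef_pos: [629.2, 127.5, 62.6]
tcp_rot: [3.142, 0.0, -2.682]
ft_force: [-3.9, -2.1, 1.8]
opening: 0.002
```

Request:
drive_tool --commands '[{"dx": 4,"dy": 2,"dz": 0,"yaw": 0},{"dx": 3,"dy": 1.5,"dz": 0,"yaw": 0},{"dx": 2,"dy": 1,"dz": 0,"yaw": 0}]'

```text
t: 9.18
eef_pos: [637.6, 131.6, 62.7]
tcp_rot: [3.141, -0.0, -2.682]
ft_force: [-3.4, -2.8, 1.5]
opening: 0.004
```

Request:
drive_tool --commands '[{"dx": 1,"dy": 0.5,"dz": 0,"yaw": 0},{"dx": 0,"dy": 0,"dz": 0,"yaw": 0}]'

```text
t: 9.35
eef_pos: [638.3, 131.9, 62.6]
tcp_rot: [3.141, -0.0, -2.682]
ft_force: [-1.7, -1.6, 0.4]
opening: 0.007
```

Request:
drive_tool --commands '[{"dx": 1,"dy": 0.5,"dz": 0,"yaw": 0},{"dx": 1,"dy": 0.5,"dz": 0,"yaw": 0},{"dx": 0,"dy": 0,"dz": 0,"yaw": 0}]'

```text
t: 9.6
eef_pos: [638.6, 132.0, 62.6]
tcp_rot: [3.141, -0.005, -2.682]
ft_force: [-10.3, -6.8, 6.0]
opening: 0.003
```

Request:
drive_tool --commands '[{"dx": 1,"dy": 0.5,"dz": 0,"yaw": 0},{"dx": 0,"dy": 0,"dz": 0,"yaw": 0}]'

```text
t: 9.77
eef_pos: [638.6, 132.1, 62.5]
tcp_rot: [3.14, -0.007, -2.682]
ft_force: [-14.3, -9.7, 8.6]
opening: 0.006
```

Position stalled with force rising to 17 N, so the lid is at the stop. Backing off, then up.

Request:
drive_tool --commands '[{"dx": -4,"dy": -2,"dz": 0,"yaw": 0},{"dx": -6,"dy": -3,"dz": 1,"yaw": 0},{"dx": 0,"dy": 0,"dz": 10,"yaw": 0},{"dx": 0,"dy": 0,"dz": 25,"yaw": 0},{"dx": 0,"dy": 0,"dz": 25,"yaw": 0}]'

```text
t: 10.18
eef_pos: [631.2, 128.5, 124.5]
tcp_rot: [3.141, -0.001, -2.682]
ft_force: [0.1, 0.4, 0.9]
opening: 0.007
```

Request:
drive_tool --commands '[{"dx": -10,"dy": -10,"dz": 30,"yaw": 0},{"dx": -20,"dy": -20,"dz": 25,"yaw": 0},{"dx": -20,"dy": -20,"dz": 0,"yaw": 0},{"dx": -20,"dy": -20,"dz": 0,"yaw": 0},{"dx": -20,"dy": -20,"dz": 0,"yaw": 0}]'

```text
t: 10.6
eef_pos: [540.7, 38.0, 180.1]
tcp_rot: [-3.141, 0.002, -2.681]
ft_force: [0.5, -0.0, -0.4]
opening: 0.004
```

Request:
drive_tool --commands '[{"dx": -20,"dy": -25,"dz": 0,"yaw": 0},{"dx": -20,"dy": -25,"dz": 0,"yaw": 0},{"dx": 0,"dy": 0,"dz": 0,"yaw": 0},{"dx": 0,"dy": 0,"dz": 0,"yaw": 0}]'

```text
t: 10.93
eef_pos: [501.3, -12.4, 179.8]
tcp_rot: [-3.141, 0.002, -2.684]
ft_force: [0.9, 0.2, -0.7]
opening: 0.006
```

Run:
```python
from h import *
s=env.state();print(s["eef_pos"],s["ft_force"],s["t"])
for n in("scene","top"):
    im=env.read_camera(n);c=cal(n)
    for q,z in(("tab_top",69),("ledge",64),("filter_lid",54),("end_stop",59),("eraser",0),("mould",0),("wax_scraper",0)):
        for d in env.place_of(q,n)[:2]: print(n,q,round(d["conf"],2),np.round(d["pixel"]),np.round(ray(d["pixel"],c,z),1))
    if n=="scene": save("s7c.png",cv2.resize(im[200:350,220:420],None,fx=4,fy=4,interpolation=cv2.INTER_CUBIC))
    else: save("t7c.png",cv2.resize(im[140:320,220:440],None,fx=3.5,fy=3.3,interpolation=cv2.INTER_CUBIC))
```

```text
[501.33671184 -12.36142853 179.81614044] [ 0.93695433  0.23400302 -0.67077391] 10.9333
scene tab_top 0.87 [361. 263.] [497.5  57.7  69. ]
scene ledge 0.7 [250. 261.] [650.  140.2  64. ]
scene ledge 0.6 [395. 232.] [489.4 -40.4  64. ]
scene filter_lid 0.87 [391. 233.] [498.  -44.3  54. ]
scene filter_lid 0.73 [265. 269.] [625.1 135.7  54. ]
scene end_stop 0.62 [232. 262.] [675.3 153.7  59. ]
scene eraser 0.62 [397. 318.] [424.   71.4   0. ]
scene mould 0.63 [303. 238.] [651.3  -6.    0. ]
scene mould 0.26 [263. 265.] [671.1  86.7   0. ]
scene wax_scraper 0.65 [297. 346.] [523.8 199.    0. ]
top tab_top 0.56 [318. 272.] [490.6  67.4  69. ]
top ledge 0.57 [279. 188.] [648.2 139.6  64. ]
top ledge 0.23 [302. 238.] [554.6  95.8  64. ]
top filter_lid 0.7 [284. 198.] [631.2 131.5  54. ]
top end_stop 0.61 [273. 180.] [665.7 151.8  59. ]
top eraser 0.54 [317. 305.] [425.6  70.    0. ]
top mould 0.78 [349. 192.] [651.7   4.6   0. ]
top wax_scraper 0.49 [253. 253.] [529.2 198.    0. ]
```

View pics/s7c.png

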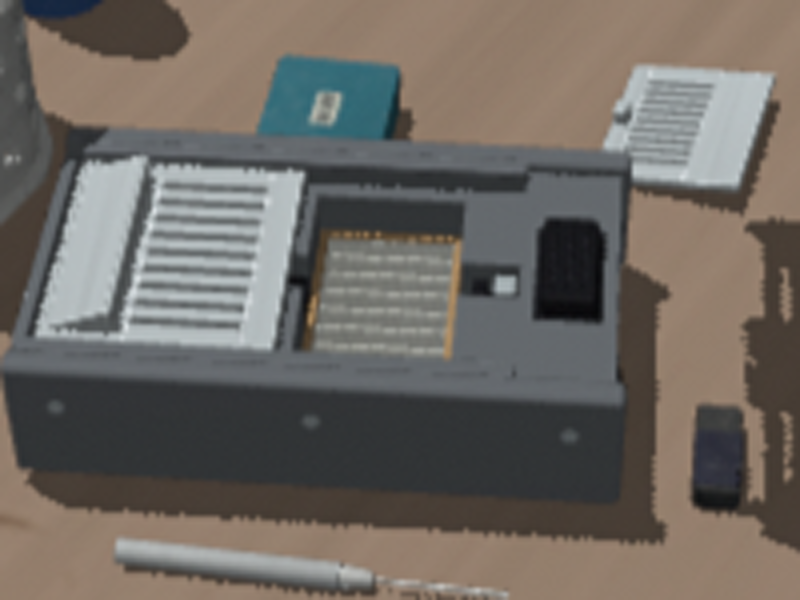

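View pics/t7c.png

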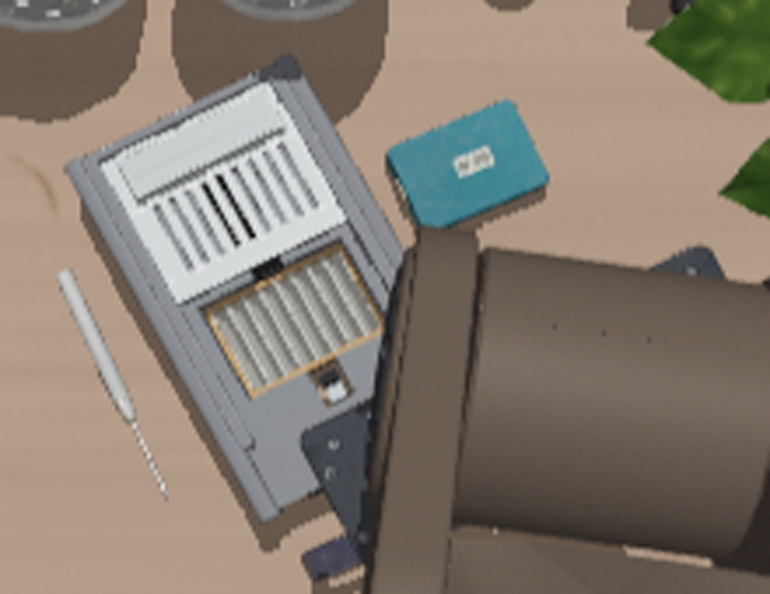

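The lid rests against the stop (scene crop px 40–300), the filter is bare, the tab is up and the bystanders are unmoved. Handing in.

```bash
python3 -c "
from cell import env
print(env.job_done())"
```

```text
the job is handed in; nothing more can be done
None
```

The filter compartment is open, and I handed the job in at about 11 s of the 38 s allowed. I pressed the snap tab down with the closed fingers until the lid sprang free. I then set the fingers in front of the thumb ledge and pushed the lid back to the stop, without lifting it.

- **Lid at the stop:** the fingers stopped moving while the push force rose to about 17 N. They stood within about 1 mm of the position worked out for the lid being at the stop.
- **Last pictures:** in both the scene and top views the lid lies against the end stop and the whole filter is bare. In the scene view the tab has sprung back up. The scraper, mould and eraser are where they lay, within the measuring noise of a few mm, and the arm was clear of everything.
- **Checks that disagreed:**
  - The force reading showed only about 1–2 N while I pressed the tab, where about 3–4 N was expected. I therefore judged the release from the pictures instead.
  - During the descent to the tab the fingers drifted about 5 mm; I corrected this before touching it.

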